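# Clear the rack lane, then counter-hold the belt tensioner

### The arm

A 6-joint arm with a two-finger parallel gripper is mounted at the origin on the work surface. World frame = base frame: x ahead of the robot, y to its left, z up, the work surface at z = 0. Lengths are in m, angles in degrees, forces in N, time in s.
With the tool pointing down it reaches from about 0.275 to 0.85 m from the base axis. Payload 5.2 kg.
Tool frame: the origin (TCP) lies on the front face of the gripper's body, between the roots of the fingers; the fingertips stand 73 mm ahead of it and the grasp point (between the pads) lies 54 mm ahead of it; z points along the fingers, x is the direction in which the jaws open and shut, and the axes are right-handed (so a half turn about z gives the same grasp; the last joint's range is limited). The gripper opens to 85 mm and grips with 20 to 120 N. Pads are 22 mm wide; open, the fingers measure 114 mm over their backs; the gripper's body (76 mm by 85 mm) begins 54 mm behind the grasp point. The pads swing forward as they close: fully open they stand 13 mm farther back than shut.
Start: joints at [53.526, 14.817, 87.949, -0, 77.235, -11.62], TCP at [0.231, 0.499, 0.304] pointing down, gripper open.
Joint ranges: [-179.93, 179.93], [-52.35, 119.4], [10.71, 147.94], [-69.91, 249.91], [12.55, 155.21], [-178.61, 178.61]. Speed limits (degrees/s): [147.25, 147.25, 180, 180, 180, 180].

### API

Orientations are given as a 3x3 rotation matrix whose columns are the frame's x, y, z axes.
In Python, from bench import sensors, imaging, job gives the robot as it stands. The module is installed in compiled form; this text tells all that it offers.
- The arm moves only by the shell command python3 -m crank 'ROWS'. ROWS is JSON, a list of rows, each an object with "fingers": the opening, from -1 (shut) to 1 (fully open); "translation": the shift along the tool's x, y, z in m, a list of three; "delta_rot": the turn, a rotation vector about the tool's x, y, z in degrees, a list of three. A call has 1 to 5 rows; each row is the pose to reach, as a shift and turn from the pose measured when the call began, along the tool's axes at that moment; what a row does not reach only later rows make up. A row lasts 1/12 s, in which the tool goes at most 41.7 mm and 7.16 degrees, less where a joint would pass 70% of its speed; a pose out of reach is approached as far as the arm can. A call with a gripper value outside its range is refused whole. The fingers move at their own pace and stop on an object; the grip force is fixed at half the most. Time passes only in rows, so rows that repeat a pose let the fingers close. It gives the time, the measured TCP pose, the force and the opening at its end, in the units of the state.
- sensors.state(): the state, without advancing time (a new reading comes with each control period).
- imaging.grab_frame(name): name is "scene" or "top"; returns a dict with "pixels" (480x640x3 uint8, blue, green, red), "mtx" (3x3 intrinsics, pixels), "xyz" and "rotation" of the camera in the world. Camera axes: x right, y up, looking along -z (the intrinsics and any distortion apply to the point x, -y, -z); pixel columns grow to the right and rows downward; lengths in m; the calibration is good to about 2 mm. A picture is of the moment at which its call begins. There is no depth.
- job.finish_job(): hands the job in, once; it reports no verdict.
The state is a dict: "time_s": time; "q": joint angles; "qvel": joint speeds; "tau": joint torques, N m; "eef_pos": TCP position; "eef_rot": TCP orientation; "force": force on the tool from outside, world axes, zero at the start; "wrist_torque": the same for the moment, N m; "gripper_width": opening from 0.0 (shut) to 1.0 (fully open).
Only numpy, scipy, OpenCV 4.12 (cv2) and the standard library are available. Lean on these libraries where they do the work, as an engineer would, in place of code of your own. Each camera call takes 0.05 s, during which the arm holds its last target. There are 200 camera calls.

### The job

A sample rack broke in the loader's lane and the drive belt jumped slack: with the scraper block, not with the fingers, push the three broken chips along the lane and off its open end into the catch tray, and stand the block upright back on the bench. Then reach down into the narrow gap behind the tensioner bracket, grip the hidden hexagonal bolt head there by its flats and turn it until the pointer on the bracket's far face has come up level, inside its notch. The bolt springs back when let go, so keep holding the head from turning for the colleague who will tighten the locknut: the program finishes while still gripping it, and the other things on the bench stay where they are.

Things in the scene. Friction and masses are not known exactly. Their poses are not given: they have to be found in the camera images.
- loader: the rack loader, fixed to the bench, 275 x 450 mm. Origin on the bench surface; x across it, away from the robot; y along the lane, to the left; z up. In its frame, mm: the near guide rail of the lane at x -134 to -128, top z = 87; beyond the lane the drive housing, x -28 to 30, y -170 to 120, top z = 112; behind that the gap, x 30 to 80; then the bracket. On the far left a low control box, 54 high
- lane_end (a point): middle of the edge of the lane's steel deck at its open left (+y) end, above the tray; at (-78, 120, 70) mm in the loader's frame, with its axes. The level deck runs from here 290 mm to -y (the other end is open too) and is 100 mm wide, from the near rail to the housing
- bracket_top (a point): middle of the upper edge of the upright bracket plate, at (83, -18, 113) mm in the loader's frame, with its axes. The plate is 6 mm thick (x) and 140 mm wide (y), on the far side of the gap. Locknut, pointer and notch are on its far (+x) face. The gap is open above; its floor is at z = 12, and a motor fills it up to z = 63 from y = -158 to -112
- tray (a point): the open catch tray at the left (+y) end of the lane, fixed to the loader, outside 130 x 130 mm, walls 4 mm thick and 42 mm high. Origin: centre of its underside, at (-80, 190, 12) mm in the loader's frame; same axes as the loader. Its rim is 16 mm below the lane's deck
- scraper: the scraper block, grey plastic, standing on the bench right of the loader: foot 86 (its x) x 34 (its y) mm, 22 high, with a rubber sole; on it an upright grip rib 56 x 24 mm up to z = 70 mm, to be gripped across its 24 mm (the foot juts out 5 mm on both sides). Origin: centre of the underside, z up. About 0.11 kg. With its x across the lane it fits in with 7 mm to spare each side
- chip_a: broken white plastic chip, L-shaped, about 24 x 18 mm, 11 mm thick, 10 g, lying on the lane; the rightmost one. Origin: on its underside, near its middle
- chip_b: a chip like chip_a; the middle one on the lane
- chip_c: a chip like chip_a; the leftmost one on the lane, nearest the tray
- bolt_head: steel hexagonal head of the tensioner bolt, 24 mm across flats, 20 long, mid-gap behind the bracket, 15 mm from it and from the housing, on a 16 mm shank. Origin: its centre, at (55, -30, 85) mm in the loader's frame. x lies along the bolt, parallel to the loader's x; y is square to a pair of flats (others 60 deg away). Its roll about x is the joint value + 0.32: flats upright at -0.32
- tensioner (a joint): angle of the bolt and its pointer, rad, positive about the loader's x: the pointer's tip (57 mm to +y of the axis, 4 mm wide) rises. 0: level, mid-notch (an 18 mm space between two raised lugs). It starts below the notch, -0.62 to -0.42. A spring of 0.35 N m/rad pulls towards -0.55, with 0.05 N m friction: to hold it at 0 takes about 0.2 N m. Stops at -0.75 and 0.4
- cassette_a: sample rack, a cream block 26 x 112 x 56 mm with 5 capped tubes (84 mm tall in all), standing on the loader's control box, far left. Origin: on its underside. Leave it alone
- cassette_b: the same kind of sample rack with 4 tubes, on the bench to the right, beyond the scraper block. Origin: on its underside. Leave it alone
- spanner: a 240 mm steel spanner lying on the bench at the loader's right end. Origin: on its underside. Leave it alone
- screwdriver: a 190 mm screwdriver lying on the bench to the right, close to the robot. Origin: on its underside. Leave it alone
- guard: the loader's removed sheet-metal guard, 75 x 170 x 40 mm, on the bench left of the loader. Origin: on its underside. Leave it alone
- wipes: a box of paper wipes, 120 x 120 x 85 mm, on the bench, far right. Origin: on its underside. Leave it alone
- reagent: a white plastic reagent bottle, 72 mm across, 150 mm tall, on the bench to the right. Origin: on its underside. Leave it alone
Mind the look-alikes: they are no part of the job. Leave any green or turquoise look-alike of the scraper alone.

How it is judged:
By the outcome, as a careful person would: the job done as asked, in the order asked, and still so for the second after the job is handed in, while the arm keeps its last pose, push and grip.
It also fails if it takes over 58 s, if anything falls off the work surface, if the arm or the gripper's body presses on something with over 40 N, if the wrist force passes 120 N, or if a joint passes its speed limit or range.

## Working session

There is one attempt and no reset: what is moved stays moved. The work goes in short steps, Python scripts to look and compute and a shell command to move; the robot and the scene stay as the last step left them, time stands still between calls to the robot, and variables do not carry over. Pictures are saved under pics/ and viewed, about 8 in all and at most 12, crops included, and the job is handed in when it is done.

```bash
mkdir -p pics; cat > h.py <<'E'
import numpy as np, cv2
from bench import sensors, imaging, job
def grab(n,fn=None):
    f=imaging.grab_frame(n)
    if fn: cv2.imwrite('pics/'+fn,f['pixels'])
    np.savez('pics/'+n+'.npz',**{k:np.asarray(v) for k,v in f.items()})
    return f
def load(n): return dict(np.load('pics/'+n+'.npz'))
def ray(f,uv):
    d=np.linalg.inv(f['mtx'])@np.array([uv[0],uv[1],1.]); d=np.array([d[0],-d[1],-d[2]])
    return np.array(f['xyz']),np.array(f['rotation'])@d
def onz(f,uv,z):
    o,d=ray(f,uv); return o+d*(z-o[2])/d[2]
def proj(f,p):
    c=np.array(f['rotation']).T@(np.array(p)-f['xyz']); v=np.array(f['mtx'])@[c[0],-c[1],-c[2]]; return v[:2]/v[2]
E
python3 - <<'E'
from h import *
for n in('scene','top'):
    f=grab(n,n+'0.png'); print({k:(np.round(v,4).tolist() if not isinstance(v,dict) else v) for k,v in f.items() if k!='pixels'})
s=sensors.state(); print(s)
E
```

```text
{'mtx': [[545.3162, 0.0, 320.472], [0.0, 545.3162, 238.4778], [0.0, 0.0, 1.0]], 'xyz': [0.9929, -0.7992, 1.1705], 'rotation': [[0.8541, -0.402, 0.3301], [0.52, 0.645, -0.5599], [0.0121, 0.6499, 0.7599]]}
{'mtx': [[568.752, 0.0, 310.9233], [0.0, 568.752, 227.1514], [0.0, 0.0, 1.0]], 'xyz': [0.2509, -0.0166, 1.6082], 'rotation': [[-0.0088, 0.9865, -0.1632], [-0.9999, -0.0105, -0.0099], [-0.0114, 0.1631, 0.9865]]}
{'time_s': 0.1, 'q': array([ 5.35253688e+01,  1.48545193e+01,  8.80044174e+01,  2.94691094e-04,
        7.72344551e+01, -1.16183304e+01]), 'qvel': array([ 0.07943222, -0.0305294 , -0.13390258, -0.03399389, -0.04346792,
        0.02926275]), 'tau': array([ 1.77068097e-03, -4.46970105e+01, -2.91248238e+01, -4.71487729e-04,
        6.15011668e-03, -4.22011669e-05]), 'eef_pos': array([0.23094189, 0.49877711, 0.30316576]), 'eef_rot': array([[ 4.20344152e-01,  9.07364231e-01, -9.73010299e-04],
       [ 9.07363350e-01, -4.20345146e-01, -1.30772817e-03],
       [-1.59558592e-03, -3.33177994e-04, -9.99998672e-01]]), 'force': array([ 0.21116395,  0.08980468, -0.46695139]), 'wrist_torque': array([-0.02191032,  0.00099667,  0.02053812]), 'gripper_width': 1.0022276278412563}
```

View pics/top0.png

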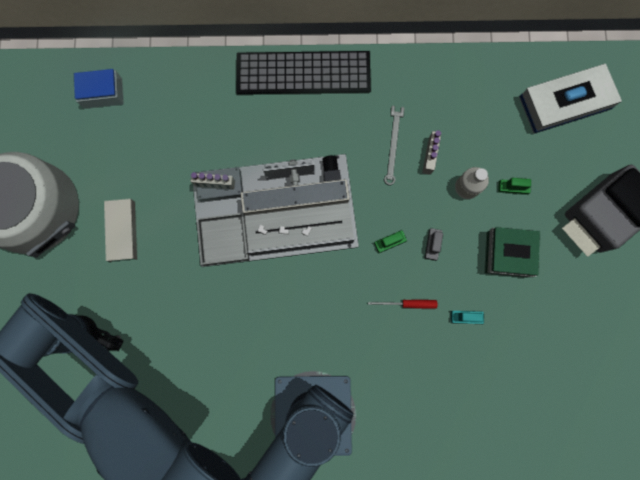

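View pics/scene0.png

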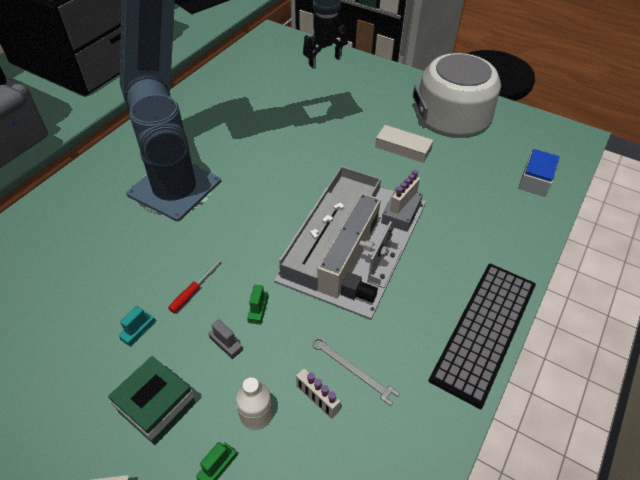

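Top view: the loader spans about (195..355, 155..265), with the chips at (262,230), (284,230) and (306,231). Scraper candidates in the top view are grey (435,244), green (391,241), green (515,185) and turquoise (467,317). By the description it is the grey one, also at (225,338) in the scene view. I'll check that in one close crop.

```bash
python3 - <<'E'
from h import *
t=load('top')['pixels'];s=load('scene')['pixels']
a=cv2.resize(t[148:272,188:455],(800,372),interpolation=cv2.INTER_CUBIC)
b=cv2.resize(s[160:360,205:435],(262,228),interpolation=cv2.INTER_CUBIC)
c=cv2.resize(t[222:264,412:458],(250,228),interpolation=cv2.INTER_CUBIC)
d=cv2.resize(s[312:362,200:256],(255,228),interpolation=cv2.INTER_CUBIC)
cv2.imwrite('pics/crop1.png',np.vstack([a,np.pad(np.hstack([b,c,d]),((0,0),(0,800-767),(0,0)))]))
E
```

```text
(no output)
```

View pics/crop1.png

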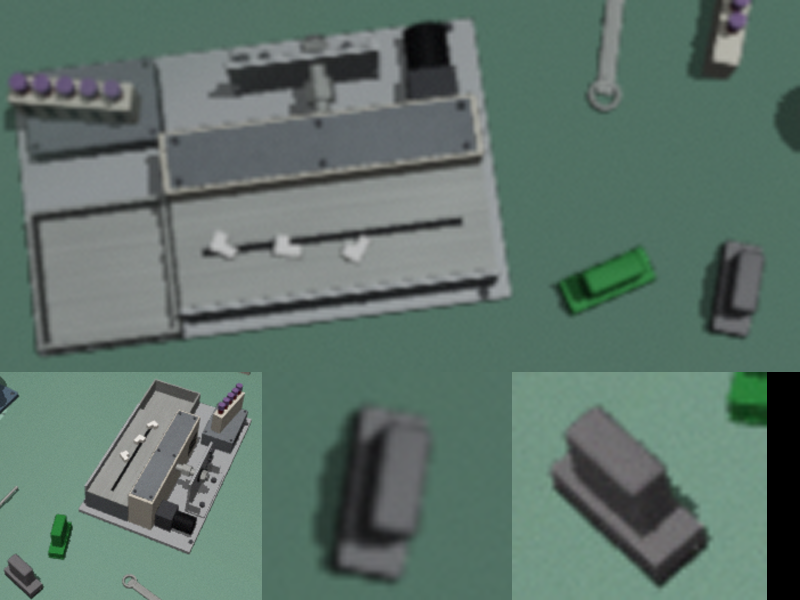

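The crop confirms the grey block: foot, rib, upright and separate from the green one. Next I'll fit the loader and scraper poses.

```bash
cat > fit.py <<'E'
from h import *
from scipy.optimize import least_squares
t=load('top');s=load('scene')
T=lambda x,y:(188+x*267/800-.33,148+y/3-.33)
B=lambda x,y:(205+x*230/262,160+(y-372)*200/228)
L=[((163,138),(30,120,112)),((475,98),(30,-170,112)),((482,158),(-28,-170,112)),((170,194),(-28,120,112)),
((34,213),(-15,255,54)),((41,351),(-145,255,54)),((178,334),(-145,125,54))]
uv=[T(*a) for a,_ in L]; X=np.array([b for _,b in L])/1000.
def w(p,X):
    c,sn=np.cos(p[2]),np.sin(p[2]); X=np.asarray(X,float); return X@np.array([[c,sn,0],[-sn,c,0],[0,0,1]])+[p[0],p[1],0]
r=lambda p:np.concatenate([proj(t,a)-u for a,u in zip(w(p,X),uv)])
S=least_squares(r,[.5,.05,.05]);p=S.x
print(p,np.degrees(p[2])); print(np.round(S.fun.reshape(-1,2),1).tolist())
np.save('loader.npy',p)
def C(x,y):return (412+(x-262)*46/250-.4,222+(y-372)*42/228-.4)
def D(x,y):return (200+(x-512)*56/255-.4,312+(y-372)*50/228-.4)
for f,pts in((t,[C(392,412),C(428,420),C(412,535),C(377,529)]),(s,[D(568,425),D(600,408),D(665,468),D(637,488)])):
    P=np.array([onz(f,u,.07)[:2] for u in pts]); print(P.round(4).tolist(),P.mean(0), [np.linalg.norm(P[i]-P[i-1]).round(4) for i in range(4)])
im=s['pixels'].copy();it=t['pixels'].copy()
for q in [(30,120,112),(30,-170,112),(-28,-170,112),(-28,120,112),(-15,255,54),(-145,255,54),(-145,125,54),(-145,-170,0),(83,-88,113),(83,52,113),(86,27,85),(55,-30,97),(-134,-170,87),(-134,120,87)]:
    for f,m in((s,im),(t,it)):
        u=proj(f,w(p,np.array(q)/1000)); cv2.circle(m,tuple(int(round(v*8)) for v in u),8,(0,0,255),-1,shift=3)
o=np.hstack([cv2.resize(im[160:320,270:435],(400,388),interpolation=cv2.INTER_CUBIC),cv2.resize(it[145:270,190:362],(400,388),interpolation=cv2.INTER_CUBIC)])
cv2.imwrite('pics/ov.png',o)
m=(t['pixels'].min(2)>195).astype(np.uint8);m[:225]=0;m[240:]=0;m[:,:250]=0;m[:,320:]=0
n,l,st,c=cv2.connectedComponentsWithStats(m)
R=np.array([[np.cos(p[2]),-np.sin(p[2])],[np.sin(p[2]),np.cos(p[2])]])
for i in range(1,n):
    if st[i,4]>5: g=onz(t,c[i],.08)[:2]; print(st[i,4],c[i].round(1),g.round(3),((g-p[:2])@R*1000).round(0))
E
python3 fit.py
```

```text
[0.57859119 0.06372003 0.10979692] 6.290900003918637
[[-1.1, -1.2], [1.4, -0.5], [1.9, 0.3], [-1.3, 1.1], [-1.9, -0.1], [-0.2, 0.1], [1.1, 0.1]]
[[0.4967, -0.3417], [0.4925, -0.3595], [0.4343, -0.3489], [0.4375, -0.3316]] [ 0.46527234 -0.3454024 ] [np.float64(0.0601), np.float64(0.0184), np.float64(0.0591), np.float64(0.0176)]
[[0.4349, -0.3452], [0.4425, -0.3286], [0.4925, -0.3393], [0.4876, -0.3559]] [ 0.46437884 -0.34224451] [np.float64(0.0537), np.float64(0.0183), np.float64(0.0512), np.float64(0.0174)]
```

View pics/ov.png

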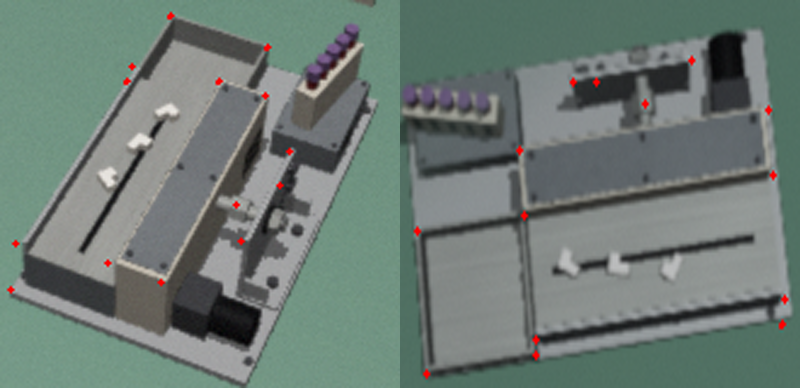

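```bash
python3 - <<'E'
from h import *
t=load('top')['pixels'];s=load('scene')['pixels']
def tile(im,x,y):
    o=cv2.convertScaleAbs(cv2.resize(im[y:y+37,x:x+50],(400,296),interpolation=cv2.INTER_CUBIC),alpha=1.4,beta=10)
    for k in range(0,50,10): cv2.putText(o,str(x+k),(k*8,10),0,.35,(0,255,255)); cv2.line(o,(k*8,0),(k*8,4),(0,255,255))
    for k in range(0,37,10): cv2.putText(o,str(y+k),(0,k*8+4),0,.35,(0,255,255))
    return o
cv2.imwrite('pics/t4.png',np.vstack([np.hstack([tile(t,318,172),tile(t,225,186)]),np.hstack([tile(s,300,255),tile(s,345,185)])]))
E
```

```text
(no output)
```

View pics/t4.png

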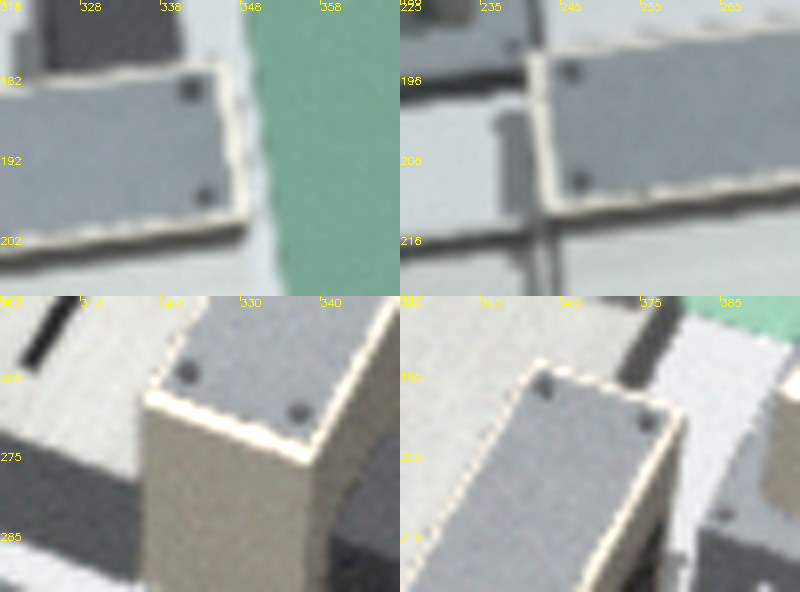

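```bash
cat > fit2.py <<'E'
from h import *
from scipy.optimize import least_squares
t=load('top');s=load('scene')
H=np.array([(30,-170,112),(-28,-170,112),(30,120,112),(-28,120,112)])/1000
ut=[(345.3,179.3),(348.4,199.3),(240.8,191.8),(242.7,212.4)]
us=[(338.1,275.3),(317.7,267.1),(379.9,198.9),(361.7,192.6)]
for f,u in((t,ut),(s,us)):
    P=[onz(f,a,.112)[:2] for a in u]; print(np.round(P,4).tolist(),[np.linalg.norm(P[i]-P[j]).round(4) for i,j in((0,1),(2,3),(0,2),(1,3))], np.mean(P,0))
def w(p,X):
    c,sn=np.cos(p[2]),np.sin(p[2]); X=np.asarray(X,float); return X@np.array([[c,sn,0],[-sn,c,0],[0,0,1]])+[p[0],p[1],0]
for sel in ('t','s','ts'):
    def r(p):
        o=[]
        if 't' in sel:o+=[proj(t,a)-u for a,u in zip(w(p,H),ut)]
        if 's' in sel:o+=[proj(s,a)-u for a,u in zip(w(p,H),us)]
        return np.concatenate(o)
    S=least_squares(r,[.5,.05,.05]); print(sel,S.x.round(4),np.degrees(S.x[2]),S.fun.round(1).tolist())
np.save('loader.npy',S.x);p=S.x
R=np.array([[np.cos(p[2]),-np.sin(p[2])],[np.sin(p[2]),np.cos(p[2])]])
for f,n,(x0,x1,y0,y1) in((t,'t',(250,320,222,240)),(s,'s',(300,350,195,245))):
    m=np.zeros((480,640),np.uint8); m[y0:y1,x0:x1]=(f['pixels'][y0:y1,x0:x1].min(2)>175)
    k,l,st,c=cv2.connectedComponentsWithStats(m)
    for i in range(1,k):
        if st[i,4]>12: g=onz(f,c[i],.08)[:2]; print(n,st[i,4],c[i].round(1),g.round(3),((g-p[:2])@R*1000).round(0))
E
python3 fit2.py
```

```text
[[0.6285, -0.0956], [0.5732, -0.1029], [0.5971, 0.1867], [0.5405, 0.181]] [np.float64(0.0558), np.float64(0.0569), np.float64(0.2841), np.float64(0.2858)] [0.5848373  0.04228916]
[[0.63, -0.0967], [0.5751, -0.1015], [0.5967, 0.1878], [0.5429, 0.1829]] [np.float64(0.0551), np.float64(0.054), np.float64(0.2865), np.float64(0.2862)] [0.58620326 0.04312474]
t [0.5811 0.067  0.1128] 6.463003682547183 [1.1, -0.6, 0.8, 0.3, -1.1, -0.1, -0.8, 0.3]
s [0.5822 0.0683 0.1155] 6.6153507066963035 [0.5, 0.4, -0.9, 0.4, 1.0, -0.5, -0.5, -0.6]
ts [0.5817 0.0676 0.1144] 6.555156473922131 [0.8, -0.9, 0.6, -0.0, -1.3, -0.2, -1.0, 0.1, 0.1, 0.5, -1.3, 0.5, 0.8, -0.4, -0.7, -0.5]
t 23 [261.5 228.9] [0.5   0.133] [-73.  75.]
t 22 [283.  229.5] [0.498 0.075] [-82.  17.]
t 21 [306.4 230.9] [0.494 0.011] [-94. -46.]
s 29 [338.5 204.8] [0.498 0.136] [-76.  78.]
s 35 [327.  217.4] [0.495 0.078] [-85.  20.]
s 35 [314.1 232. ] [0.493 0.015] [-94. -42.]
```

Loader fit: (0.5817, 0.0676), yaw 6.55°, and the two views agree to about 1.5 mm. The chips are on the lane at loader y ≈ 76, 18 and -44. The scraper is at about (0.465, -0.344) with its x at about -11°. Moving over.

```bash
python3 -m crank '[{"fingers":0.2,"translation":[-0.032,0.027,0],"delta_rot":[0,0,0]},{"fingers":0.2,"translation":[-0.064,0.054,0],"delta_rot":[0,0,0]},{"fingers":0.2,"translation":[-0.096,0.081,0],"delta_rot":[0,0,0]},{"fingers":0.2,"translation":[-0.128,0.108,0],"delta_rot":[0,0,0]},{"fingers":0.2,"translation":[-0.16,0.136,0],"delta_rot":[0,0,0]}]'
python3 -m crank '[{"fingers":0.2,"translation":[-0.16,0.136,0],"delta_rot":[0,0,0]},{"fingers":0.2,"translation":[-0.16,0.136,0],"delta_rot":[0,0,0]},{"fingers":0.2,"translation":[-0.16,0.136,0],"delta_rot":[0,0,0]},{"fingers":0.2,"translation":[-0.16,0.136,0],"delta_rot":[0,0,0]},{"fingers":0.2,"translation":[-0.16,0.136,0],"delta_rot":[0,0,0]}]'
```

```text
time_s: 0.52
eef_pos: [0.2861, 0.2965, 0.3029]
eef_rot: [[0.419, 0.908, -0.002], [0.908, -0.419, -0.002], [-0.002, -0.001, -1.0]]
force: [0.6, -0.0, 1.3]
gripper_width: 0.602
time_s: 0.93
eef_pos: [0.3413, 0.0955, 0.3032]
eef_rot: [[0.419, 0.908, -0.001], [0.908, -0.419, -0.002], [-0.002, -0.0, -1.0]]
force: [1.0, -0.3, -0.5]
gripper_width: 0.602
```

```bash
cat >> h.py <<'E'
from scipy.spatial.transform import Rotation as Ro
def go(pos,R):
    s=sensors.state(); R0=s['eef_rot']
    print('T',(R0.T@(np.array(pos)-s['eef_pos'])).round(4).tolist(),'R',np.degrees(Ro.from_matrix(R0.T@R).as_rotvec()).round(2).tolist())
def down(yaw):  # tool x at yaw deg, z down
    c,s=np.cos(np.radians(yaw)),np.sin(np.radians(yaw)); return np.array([[c,s,0],[s,-c,0],[0,0,-1.]])
def lw(q):
    p=np.load('loader.npy');c,s=np.cos(p[2]),np.sin(p[2]);q=np.array(q)/1000
    return np.array([p[0]+c*q[0]-s*q[1],p[1]+s*q[0]+c*q[1],q[2]])
E
python3 -m crank '[{"fingers":0.2,"translation":[-0.16,0.136,0],"delta_rot":[0,0,0]},{"fingers":0.2,"translation":[-0.16,0.136,0],"delta_rot":[0,0,0]},{"fingers":0.2,"translation":[-0.16,0.136,0],"delta_rot":[0,0,0]},{"fingers":0.2,"translation":[-0.16,0.136,0],"delta_rot":[0,0,0]},{"fingers":0.2,"translation":[-0.16,0.136,0],"delta_rot":[0,0,0]}]'
python3 -m crank '[{"fingers":0.2,"translation":[-0.16,0.136,0],"delta_rot":[0,0,0]},{"fingers":0.2,"translation":[-0.16,0.136,0],"delta_rot":[0,0,0]},{"fingers":0.2,"translation":[-0.16,0.136,0],"delta_rot":[0,0,0]},{"fingers":0.2,"translation":[-0.16,0.136,0],"delta_rot":[0,0,0]},{"fingers":0.2,"translation":[-0.16,0.136,0],"delta_rot":[0,0,0]}]'
python3 -c "
from h import *
go([.4648,-.3438,.18],down(79))"
```

```text
time_s: 1.35
eef_pos: [0.3966, -0.1057, 0.3034]
eef_rot: [[0.419, 0.908, -0.001], [0.908, -0.419, -0.002], [-0.002, -0.0, -1.0]]
force: [1.0, 0.5, 0.8]
gripper_width: 0.601
time_s: 1.77
eef_pos: [0.4519, -0.3065, 0.3031]
eef_rot: [[0.42, 0.908, -0.002], [0.908, -0.42, -0.001], [-0.001, -0.001, -1.0]]
force: [1.3, 0.7, 0.4]
gripper_width: 0.604
T [-0.0282, 0.0275, 0.1232] R [-0.07, 0.08, -13.84]
```

```bash
python3 -m crank '[{"fingers":0.2,"translation":[-0.014,0.014,0.04],"delta_rot":[0,0,-7]},{"fingers":0.2,"translation":[-0.0282,0.0275,0.08],"delta_rot":[0,0,-13.8]},{"fingers":0.2,"translation":[-0.0282,0.0275,0.12],"delta_rot":[0,0,-13.8]},{"fingers":0.2,"translation":[-0.0282,0.0275,0.12],"delta_rot":[0,0,-13.8]},{"fingers":0.2,"translation":[-0.0282,0.0275,0.12],"delta_rot":[0,0,-13.8]}]'
python3 - <<'E'
from h import *
go([.4648,-.3438,.102],down(79))
f=grab('scene');t=grab('top')
def tile(im,x,y,w,h):
    o=cv2.resize(im[y:y+h,x:x+w],(400,400*h//w),interpolation=cv2.INTER_CUBIC)
    for k in range(0,w,10): cv2.putText(o,str(x+k),(k*400//w,8),0,.3,(0,255,255))
    for k in range(0,h,10): cv2.putText(o,str(y+k),(0,k*400//w+4),0,.3,(0,255,255))
    return o
cv2.imwrite('pics/pre.png',np.hstack([tile(f['pixels'],180,260,110,110),tile(t['pixels'],380,190,110,110)]))
E
```

```text
time_s: 2.18
eef_pos: [0.4632, -0.3423, 0.18]
eef_rot: [[0.193, 0.981, -0.007], [0.981, -0.193, 0.005], [0.004, -0.008, -1.0]]
force: [-0.3, -0.2, -0.3]
gripper_width: 0.6
T [-0.0015, 0.0025, 0.078] R [-0.47, -0.23, -0.11]
```

View pics/pre.png

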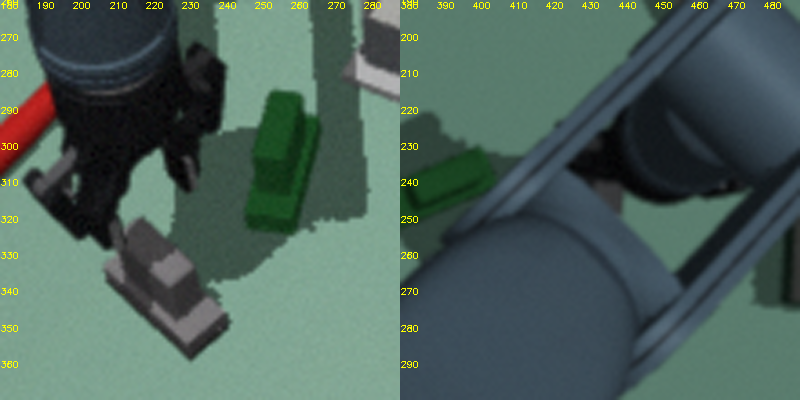

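```bash
python3 - <<'E'
from h import *
f=load('scene');s=sensors.state()
for a in(-.04,-.025,.025,.04): print(a,proj(f,s['eef_pos']+s['eef_rot']@[a,0,.070]).round(1))
for dz in(.07,):
  for x in(-.028,.028):
    for y in(-.012,.012):
      c,sn=np.cos(np.radians(-11)),np.sin(np.radians(-11)); print(x,y,proj(f,[.4648+c*x-sn*y,-.3438+sn*x+c*y,.07]).round(1))
for x in(-.043,.043):
    for y in(-.017,.017):
      c,sn=np.cos(np.radians(-11)),np.sin(np.radians(-11)); print('foot',x,y,proj(f,[.4648+c*x-sn*y,-.3438+sn*x+c*y,.0]).round(1),proj(f,[.4648+c*x-sn*y,-.3438+sn*x+c*y,.022]).round(1))
E
```

```text
-0.04 [206.4 329.6]
-0.025 [211.6 325.3]
0.025 [228.5 311.5]
0.04 [233.4 307.4]
-0.028 -0.012 [210.6 324.8]
-0.028 0.012 [218.4 318.4]
0.028 -0.012 [226.5 339.2]
0.028 0.012 [234.4 332.4]
foot -0.043 -0.017 [209.  337.7] [207.7 333. ]
foot -0.043 0.017 [219.7 328.8] [218.5 324.1]
foot 0.043 -0.017 [232.7 359.4] [231.6 354.8]
foot 0.043 0.017 [243.3 349.9] [242.4 345.4]
```

Scene close view: the grey block's foot corners at (208,335), (231,359) and (241,348) match the prediction to about 1 px. The fingertips at (207,328) and (232,310) straddle the rib. Descending and gripping.

```bash
python3 -m crank '[{"fingers":0.2,"translation":[-0.0015,0.0015,0.039],"delta_rot":[-0.4,-0.2,0]},{"fingers":0.2,"translation":[-0.0015,0.0015,0.07],"delta_rot":[-0.4,-0.2,0]},{"fingers":0.2,"translation":[-0.0015,0.0015,0.078],"delta_rot":[-0.4,-0.2,0]},{"fingers":0.2,"translation":[-0.0015,0.0015,0.078],"delta_rot":[-0.4,-0.2,0]},{"fingers":-1,"translation":[-0.0015,0.0015,0.078],"delta_rot":[-0.4,-0.2,0]}]'
python3 -m crank '[{"fingers":-1,"translation":[0,0,0],"delta_rot":[0,0,0]},{"fingers":-1,"translation":[0,0,0],"delta_rot":[0,0,0]},{"fingers":-1,"translation":[0,0,0],"delta_rot":[0,0,0]},{"fingers":-1,"translation":[0,0,0],"delta_rot":[0,0,0]},{"fingers":-1,"translation":[0,0,0],"delta_rot":[0,0,0]}]'
python3 -m crank '[{"fingers":-1,"translation":[0,0,0],"delta_rot":[0,0,0]},{"fingers":-1,"translation":[0,0,0],"delta_rot":[0,0,0]},{"fingers":-1,"translation":[0,0,0],"delta_rot":[0,0,0]}]'
python3 -c "
from h import *
print(sensors.state()['eef_pos'],sensors.state()['wrist_torque'])"
```

```text
time_s: 2.7
eef_pos: [0.4675, -0.3462, 0.1092]
eef_rot: [[0.191, 0.982, 0.008], [0.982, -0.191, -0.009], [-0.007, 0.009, -1.0]]
force: [0.9, -0.9, 0.4]
gripper_width: 0.471
time_s: 3.12
eef_pos: [0.4689, -0.3474, 0.1121]
eef_rot: [[0.191, 0.981, 0.012], [0.982, -0.191, -0.013], [-0.01, 0.014, -1.0]]
force: [1.6, 0.5, 8.9]
gripper_width: 0.271
time_s: 3.37
eef_pos: [0.469, -0.3475, 0.1126]
eef_rot: [[0.191, 0.981, 0.012], [0.982, -0.191, -0.013], [-0.011, 0.014, -1.0]]
force: [-0.0, 0.1, -0.7]
gripper_width: 0.272
[ 0.46901092 -0.34754274  0.11257956] [ 0.01232002  0.01368276 -0.01227063]
```

```bash
python3 -m crank '[{"fingers":-1,"translation":[0,0,-0.03],"delta_rot":[0,0,0]},{"fingers":-1,"translation":[0,0,-0.065],"delta_rot":[0,0,0]},{"fingers":-1,"translation":[0,0,-0.1],"delta_rot":[0,0,0]},{"fingers":-1,"translation":[0,0,-0.13],"delta_rot":[0,0,0]},{"fingers":-1,"translation":[0,0,-0.13],"delta_rot":[0,0,0]}]'
python3 - <<'E'
from h import *
s=sensors.state(); print(s['force'],s['wrist_torque'])
# block centre = TCP + toolframe offset (0,-.0053)
Rz=Ro.from_euler('z',17.55,degrees=True).as_matrix(); Rg=np.array([[.191,.981,.012],[.982,-.191,-.013],[-.011,.014,-1.]])
Rt=Rz@Rg; q=lw((-78,-115,0)); go([*(q[:2]-Rt[:2,1]*-.0053),.1126+.125],Rt); print(q)
f=grab('scene');o=f['pixels'][230:350,170:320];cv2.imwrite('pics/lift.png',cv2.resize(o,(750,600),interpolation=cv2.INTER_CUBIC))
E
```

```text
time_s: 3.78
eef_pos: [0.4694, -0.3478, 0.2495]
eef_rot: [[0.191, 0.981, 0.02], [0.981, -0.191, -0.022], [-0.018, 0.024, -1.0]]
force: [-0.4, 0.3, -0.7]
gripper_width: 0.274
[-0.41217748  0.27704324 -0.65799903] [-0.05738787 -0.03603949  0.01340295]
T [0.2978, -0.0039, 0.0066] R [0.29, 0.72, -17.54]
[ 0.51735514 -0.05554333  0.        ]
```

View pics/lift.png

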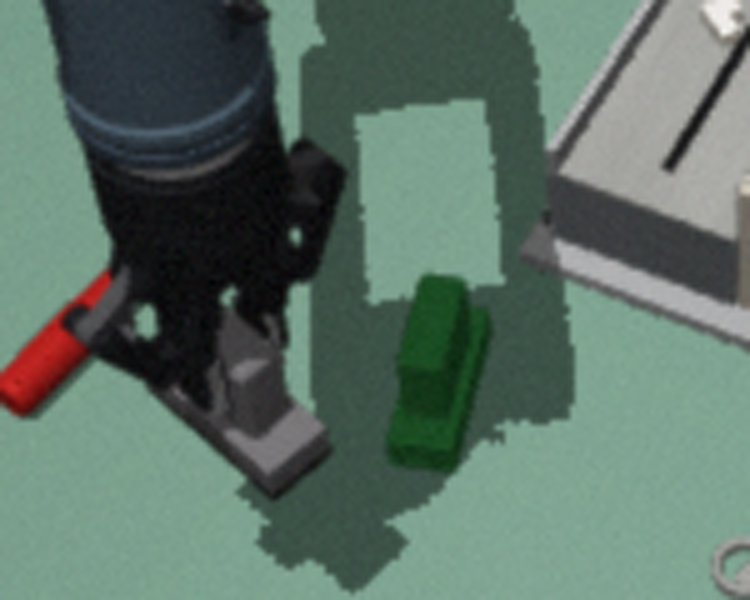

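```bash
cat >> h.py <<'E'
Rg=np.array([[.191,.981,.012],[.982,-.191,-.013],[-.011,.014,-1.]])  # tool at grasp, block level at yaw -11
def blk(pts,s,off=(0,-.0053)):   # block-frame points (m) -> world, by grasp relation
    Rb=Ro.from_euler('z',-11,degrees=True).as_matrix()
    g=np.array([.4690,-.3475,.1126]); c=g+Rg[:,0]*off[0]+Rg[:,1]*off[1]; c[2]=0
    M=s['eef_rot']@Rg.T
    return [s['eef_pos']+M@(c+Rb@np.array(p)-g) for p in pts]
E
python3 - <<'E'
from h import *
f=load('scene');s=sensors.state()
P=[(.043,-.017,0),(.043,.017,0),(.043,.017,.022),(.043,-.017,.022),(.028,.012,.07),(-.043,-.017,0)]
for a in blk(P,s): print(((proj(f,a)-[170,230])*5).round(0), a.round(3))
E
```

```text
[274. 503.] [ 0.503 -0.372  0.134]
[332. 454.] [ 0.509 -0.338  0.134]
[327. 427.] [ 0.509 -0.338  0.156]
[268. 476.] [ 0.503 -0.371  0.156]
[282. 351.] [ 0.493 -0.34   0.204]
[147. 391.] [ 0.419 -0.355  0.134]
```

Lifted, and the block sits in the grip as predicted to about 1 px. Moving over the lane's right end.

```bash
python3 -m crank '[{"fingers":-1,"translation":[0.038,0,0],"delta_rot":[0,0,-3.5]},{"fingers":-1,"translation":[0.076,0,0],"delta_rot":[0,0,-7]},{"fingers":-1,"translation":[0.114,-0.001,0],"delta_rot":[0,0,-10.5]},{"fingers":-1,"translation":[0.152,-0.002,0],"delta_rot":[0.3,0.7,-14]},{"fingers":-1,"translation":[0.19,-0.002,0],"delta_rot":[0.3,0.7,-17.5]}]'
cat > tgt.py <<'E'
from h import *
import sys
x,y,z=map(float,sys.argv[1:4])  # block centre loader mm, lift of sole mm
Rt=Ro.from_euler('z',17.55,degrees=True).as_matrix()@Rg
c=lw((x,y,0)); go([*(c[:2]+Rt[:2,1]*.0053),.1126+z/1000],Rt)
s=sensors.state(); b=blk([(0,0,0)],s)[0]; p=np.load('loader.npy'); d=b[:2]-p[:2]; k=np.cos(p[2]),np.sin(p[2])
print('block in loader',round(1e3*(k[0]*d[0]+k[1]*d[1]),1),round(1e3*(-k[1]*d[0]+k[0]*d[1]),1),round(b[2]*1e3,1))
E
python3 tgt.py -78 -115 125
```

```text
time_s: 4.25
eef_pos: [0.502, -0.1583, 0.2417]
eef_rot: [[-0.115, 0.993, 0.009], [0.993, 0.115, -0.004], [-0.005, 0.009, -1.0]]
force: [1.5, -0.3, -1.3]
gripper_width: 0.271
T [0.1003, 0.0323, 0.0039] R [-0.31, -0.31, 0.07]
block in loader -110.9 -214.7 129.2
```

```bash
python3 -m crank '[{"fingers":-1,"translation":[0.035,0.011,0],"delta_rot":[0,0,0]},{"fingers":-1,"translation":[0.07,0.022,0],"delta_rot":[0,0,0]},{"fingers":-1,"translation":[0.1,0.032,0],"delta_rot":[-0.3,-0.3,0]},{"fingers":-1,"translation":[0.1,0.032,0],"delta_rot":[-0.3,-0.3,0]},{"fingers":-1,"translation":[0.1,0.032,0],"delta_rot":[-0.3,-0.3,0]}]'
python3 tgt.py -78 -115 90
python3 - <<'E'
from h import *
s=sensors.state()
f=grab('scene');t=grab('top')
P=[(x,y,z) for x in(-.043,.043) for y in(-.017,.017) for z in (0,.022)]
for a,p in zip(blk(P,s),P): print(p,((proj(f,a)-[270,190])*5).round(0))
o=f['pixels'][190:310,270:410];cv2.imwrite('pics/over.png',cv2.resize(o,(700,600),interpolation=cv2.INTER_CUBIC))
E
```

```text
time_s: 4.67
eef_pos: [0.5216, -0.0533, 0.24]
eef_rot: [[-0.119, 0.993, 0.012], [0.993, 0.119, -0.008], [-0.009, 0.011, -1.0]]
force: [0.1, 0.1, -0.9]
gripper_width: 0.271
T [-0.0014, 0.0004, 0.0374] R [-0.16, -0.08, 0.29]
block in loader -79.2 -113.1 127.4
(-0.043, -0.017, 0) [ 96. 249.]
(-0.043, -0.017, 0.022) [ 95. 220.]
(-0.043, 0.017, 0) [126. 203.]
(-0.043, 0.017, 0.022) [125. 174.]
(0.043, -0.017, 0) [252. 305.]
(0.043, -0.017, 0.022) [252. 277.]
(0.043, 0.017, 0) [280. 258.]
(0.043, 0.017, 0.022) [281. 229.]
```

View pics/over.png

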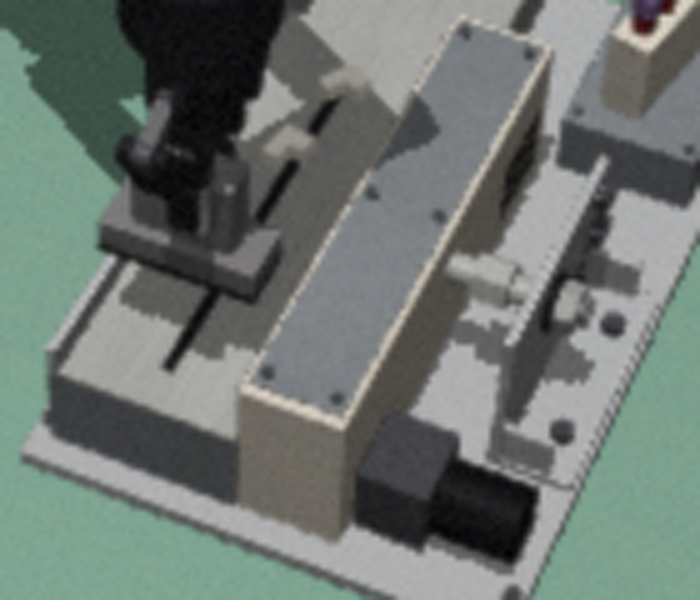

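```bash
python3 -m crank '[{"fingers":-1,"translation":[-0.001,0.001,0.02],"delta_rot":[0,0,0.2]},{"fingers":-1,"translation":[-0.001,0.001,0.036],"delta_rot":[0,0,0.2]},{"fingers":-1,"translation":[-0.001,0.001,0.036],"delta_rot":[0,0,0.2]},{"fingers":-1,"translation":[-0.001,0.001,0.036],"delta_rot":[0,0,0.2]}]'
python3 tgt.py -78 -115 72
```

```text
time_s: 5.1
eef_pos: [0.5226, -0.0579, 0.2035]
eef_rot: [[-0.11, 0.994, 0.01], [0.994, 0.11, -0.008], [-0.009, 0.009, -1.0]]
force: [-0.3, -0.4, -1.1]
gripper_width: 0.271
T [0.0031, 0.0002, 0.0189] R [-0.28, -0.09, -0.21]
block in loader -78.9 -117.7 90.9
```

```bash
python3 -m crank '[{"fingers":-1,"translation":[0.003,0.001,0.008],"delta_rot":[-0.2,0,-0.2]},{"fingers":-1,"translation":[0.003,0.001,0.014],"delta_rot":[-0.2,0,-0.2]},{"fingers":-1,"translation":[0.003,0.001,0.018],"delta_rot":[-0.2,0,-0.2]},{"fingers":-1,"translation":[0.003,0.001,0.018],"delta_rot":[-0.2,0,-0.2]}]'
python3 tgt.py -78 -115 72
```

```text
time_s: 5.43
eef_pos: [0.523, -0.0549, 0.1847]
eef_rot: [[-0.113, 0.993, 0.012], [0.994, 0.114, -0.007], [-0.009, 0.011, -1.0]]
force: [0.3, -0.2, -1.0]
gripper_width: 0.271
T [-0.0, -0.0003, 0.0001] R [-0.16, -0.12, -0.02]
block in loader -78.0 -114.7 72.1
```

```bash
python3 -m crank '[{"fingers":-1,"translation":[0.012,0,-0.0001],"delta_rot":[0,0,0]},{"fingers":-1,"translation":[0.024,0,-0.0002],"delta_rot":[0,0,0]},{"fingers":-1,"translation":[0.036,0,-0.0003],"delta_rot":[0,0,0]},{"fingers":-1,"translation":[0.048,0,-0.0004],"delta_rot":[0,0,0]},{"fingers":-1,"translation":[0.06,0,-0.0005],"delta_rot":[0,0,0]}]'
python3 tgt.py -78 5 72
```

```text
time_s: 5.85
eef_pos: [0.5159, 0.0065, 0.185]
eef_rot: [[-0.114, 0.993, 0.013], [0.993, 0.114, -0.007], [-0.009, 0.012, -1.0]]
force: [-1.1, -0.6, -0.5]
gripper_width: 0.272
T [0.0582, -0.0003, -0.0001] R [-0.13, -0.12, 0.03]
block in loader -77.9 -52.9 72.4
```

```bash
python3 -m crank '[{"fingers":-1,"translation":[0.014,0,-0.0001],"delta_rot":[0,0,0]},{"fingers":-1,"translation":[0.028,0,-0.0001],"delta_rot":[0,0,0]},{"fingers":-1,"translation":[0.042,0,-0.0001],"delta_rot":[0,0,0]},{"fingers":-1,"translation":[0.056,0,-0.0001],"delta_rot":[0,0,0]},{"fingers":-1,"translation":[0.07,0,-0.0001],"delta_rot":[0,0,0]}]'
python3 tgt.py -78 85 72.5
python3 - <<'E'
from h import *
f=grab('scene');m=(f['pixels'].min(2)>150).astype(np.uint8); m[:,:300]=0;m[:, 400:]=0;m[:150]=0;m[260:]=0
k,l,st,c=cv2.connectedComponentsWithStats(m)
print([(st[i].tolist(),c[i].round(0).tolist()) for i in range(1,k) if 8<st[i,4]<80])
E
```

```text
time_s: 6.27
eef_pos: [0.5075, 0.0779, 0.1847]
eef_rot: [[-0.115, 0.993, 0.013], [0.993, 0.115, -0.007], [-0.009, 0.012, -1.0]]
force: [0.3, 0.7, -0.9]
gripper_width: 0.273
T [0.0663, -0.0001, -0.001] R [-0.11, -0.11, 0.09]
block in loader -78.0 18.9 72.1
[([300, 202, 18, 28, 49], [308.0, 216.0]), ([346, 222, 22, 38, 54], [356.0, 242.0]), ([382, 249, 3, 4, 10], [383.0, 250.0])]
```

```bash
python3 -m crank '[{"fingers":-1,"translation":[0.014,0,-0.0002],"delta_rot":[0,0,0]},{"fingers":-1,"translation":[0.028,0,-0.0004],"delta_rot":[0,0,0]},{"fingers":-1,"translation":[0.042,0,-0.0006],"delta_rot":[0,0,0]},{"fingers":-1,"translation":[0.056,0,-0.0008],"delta_rot":[0,0,0]},{"fingers":-1,"translation":[0.07,0,-0.001],"delta_rot":[0,0,-0.1]}]'
python3 -m crank '[{"fingers":-1,"translation":[0.014,0,-0.0002],"delta_rot":[0,0,0]},{"fingers":-1,"translation":[0.028,0,-0.0003],"delta_rot":[0,0,0]},{"fingers":-1,"translation":[0.042,0,-0.0004],"delta_rot":[0,0,0]},{"fingers":-1,"translation":[0.054,0,-0.0005],"delta_rot":[0,0,0]},{"fingers":-1,"translation":[0.054,0,-0.0005],"delta_rot":[0,0,0]}]'
python3 tgt.py -78 150 72.5
python3 - <<'E'
from h import *
f=grab('scene');t=grab('top')
a=cv2.resize(f['pixels'][150:260,290:400],(400,400),interpolation=cv2.INTER_CUBIC)
b=cv2.resize(t['pixels'][180:270,190:280],(400,400),interpolation=cv2.INTER_CUBIC)
cv2.imwrite('pics/push.png',np.hstack([a,b]))
E
```

```text
time_s: 6.73
eef_pos: [0.4984, 0.1508, 0.1853]
eef_rot: [[-0.119, 0.993, 0.013], [0.993, 0.119, -0.006], [-0.007, 0.012, -1.0]]
force: [0.4, 0.1, -1.1]
gripper_width: 0.276
time_s: 7.15
eef_pos: [0.4913, 0.2069, 0.1855]
eef_rot: [[-0.121, 0.993, 0.013], [0.993, 0.121, -0.005], [-0.006, 0.012, -1.0]]
force: [0.1, -0.3, -1.0]
gripper_width: 0.272
T [0.0013, 0.0013, 0.0005] R [-0.1, -0.25, 0.41]
block in loader -79.4 149.1 72.9
```

View pics/push.png

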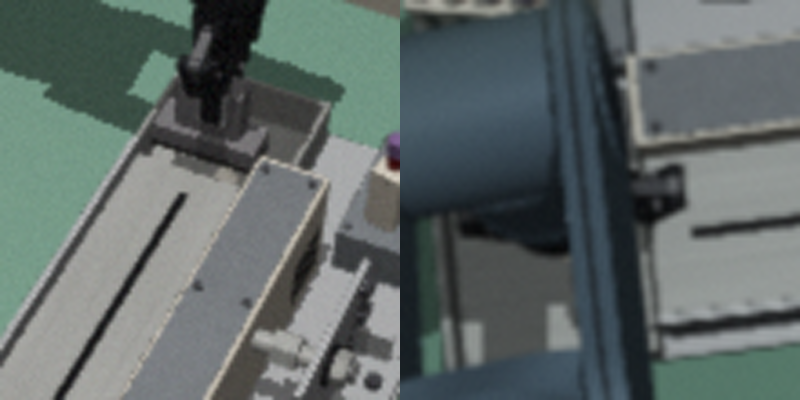

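```bash
python3 -m crank '[{"fingers":-1,"translation":[0,0,-0.035],"delta_rot":[0,0,0]},{"fingers":-1,"translation":[0,0,-0.065],"delta_rot":[0,0,0]},{"fingers":-1,"translation":[-0.04,0,-0.065],"delta_rot":[0,0,0]},{"fingers":-1,"translation":[-0.08,0,-0.065],"delta_rot":[0,0,0]},{"fingers":-1,"translation":[-0.12,0,-0.065],"delta_rot":[0,0,0]}]'
python3 -m crank '[{"fingers":-1,"translation":[-0.2,0,0],"delta_rot":[0,0,0]},{"fingers":-1,"translation":[-0.2,0,0],"delta_rot":[0,0,0]},{"fingers":-1,"translation":[-0.2,0,0],"delta_rot":[0,0,0]},{"fingers":-1,"translation":[-0.2,0,0],"delta_rot":[0,0,0]},{"fingers":-1,"translation":[-0.2,0,0],"delta_rot":[0,0,0]}]'
python3 - <<'E'
from h import *
go([.469,-.3475,.1126+.1],Rg)
f=grab('scene');t=grab('top')
a=cv2.resize(f['pixels'][150:260,290:400],(400,400),interpolation=cv2.INTER_CUBIC)
b=cv2.resize(t['pixels'][180:270,190:280],(400,400),interpolation=cv2.INTER_CUBIC)
cv2.imwrite('pics/chips.png',np.hstack([a,b]))
m=(t['pixels'].min(2)>150).astype(np.uint8); m[:,:190]=0;m[:, 330:]=0;m[:200]=0;m[270:]=0
k,l,st,c=cv2.connectedComponentsWithStats(m);p=np.load('loader.npy');R=np.array([[np.cos(p[2]),-np.sin(p[2])],[np.sin(p[2]),np.cos(p[2])]])
for i in range(1,k):
    if st[i,4]>4: print(st[i].tolist(),((onz(t,c[i],.025)[:2]-p[:2])@R*1e3).round(0))
E
```

```text
time_s: 7.67
eef_pos: [0.5054, 0.0849, 0.2523]
eef_rot: [[-0.122, 0.992, 0.015], [0.992, 0.122, -0.007], [-0.008, 0.014, -1.0]]
force: [0.7, 0.1, -1.8]
gripper_width: 0.273
time_s: 8.08
eef_pos: [0.5294, -0.1173, 0.2541]
eef_rot: [[-0.12, 0.993, 0.015], [0.993, 0.121, -0.008], [-0.01, 0.014, -1.0]]
force: [1.1, 0.4, -1.4]
gripper_width: 0.268
T [-0.2208, -0.0883, 0.0424] R [0.18, -0.32, 17.93]
[243, 205, 2, 7, 7] [  3. 124.]
[262, 219, 4, 2, 5] [-39.  70.]
[267, 218, 5, 5, 10] [-39.  56.]
[225, 231, 10, 8, 57] [-70. 170.]
[237, 231, 6, 16, 70] [-83. 145.]
[269, 235, 4, 2, 5] [-85.  56.]
[287, 235, 16, 12, 82] [-108.   -8.]
[253, 242, 16, 8, 52] [-112.   82.]
[256, 249, 4, 2, 7] [-121.   97.]
[249, 250, 3, 2, 5] [-121.  118.]
[277, 251, 20, 5, 49] [-141.   16.]
[251, 256, 9, 3, 18] [-141.  105.]
```

View pics/chips.png

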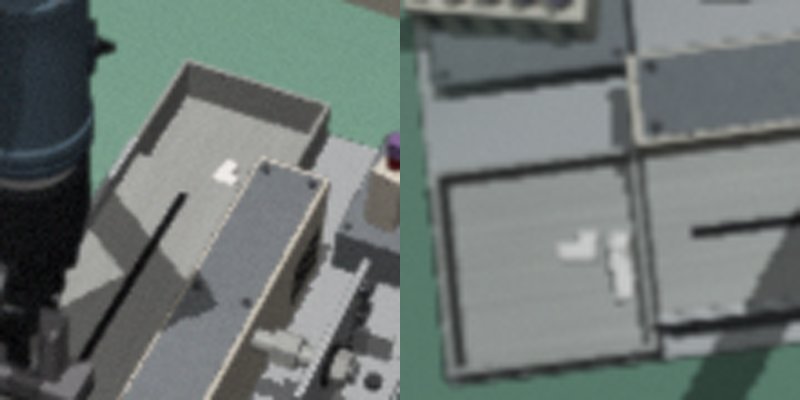

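Top view: the lane is clear and three white chips lie inside the tray, one at crop (578,245) and two touching at (620,240) and (622,275), just inside the wall. I'll put the block back on its old spot.

```bash
python3 -m crank '[{"fingers":-1,"translation":[-0.036,-0.015,0],"delta_rot":[0,0,3]},{"fingers":-1,"translation":[-0.072,-0.03,0],"delta_rot":[0,0,6]},{"fingers":-1,"translation":[-0.108,-0.045,0],"delta_rot":[0,0,9]},{"fingers":-1,"translation":[-0.144,-0.06,0],"delta_rot":[0,0,13]},{"fingers":-1,"translation":[-0.18,-0.073,0],"delta_rot":[0,0,17.5]}]'
python3 -c "
from h import *
go([.469,-.3475,.1126+.04],Rg)"
```

```text
time_s: 8.6
eef_pos: [0.4772, -0.3083, 0.255]
eef_rot: [[0.192, 0.981, 0.015], [0.981, -0.191, -0.009], [-0.006, 0.017, -1.0]]
force: [1.1, -0.7, -0.7]
gripper_width: 0.271
T [-0.0394, -0.0023, 0.1026] R [0.16, -0.26, -0.03]
```

```bash
python3 -m crank '[{"fingers":-1,"translation":[-0.03,-0.002,0.02],"delta_rot":[0,0,0]},{"fingers":-1,"translation":[-0.0394,-0.002,0.055],"delta_rot":[0.1,-0.2,0]},{"fingers":-1,"translation":[-0.0394,-0.002,0.085],"delta_rot":[0.1,-0.2,0]},{"fingers":-1,"translation":[-0.0394,-0.002,0.1],"delta_rot":[0.1,-0.2,0]},{"fingers":-1,"translation":[-0.0394,-0.002,0.1],"delta_rot":[0.1,-0.2,0]}]'
python3 -c "
from h import *
go([.469,-.3475,.1126],Rg)"
```

```text
time_s: 9.02
eef_pos: [0.4669, -0.3459, 0.1509]
eef_rot: [[0.193, 0.981, 0.007], [0.981, -0.193, -0.006], [-0.004, 0.008, -1.0]]
force: [-0.8, 0.4, -0.7]
gripper_width: 0.27
T [-0.001, 0.0021, 0.0383] R [-0.35, -0.36, -0.11]
```

```bash
python3 -m crank '[{"fingers":-1,"translation":[-0.001,0.002,0.012],"delta_rot":[-0.2,-0.2,0]},{"fingers":-1,"translation":[-0.001,0.002,0.024],"delta_rot":[-0.3,-0.3,0]},{"fingers":-1,"translation":[-0.001,0.002,0.034],"delta_rot":[-0.3,-0.3,0]},{"fingers":-1,"translation":[-0.001,0.002,0.035],"delta_rot":[-0.3,-0.3,0]},{"fingers":-1,"translation":[-0.001,0.002,0.035],"delta_rot":[-0.3,-0.3,0]}]'
python3 -c "
from h import *
go([.469,-.3475,.1126],Rg)"
```

```text
time_s: 9.43
eef_pos: [0.469, -0.3472, 0.1162]
eef_rot: [[0.193, 0.981, 0.011], [0.981, -0.192, -0.012], [-0.01, 0.013, -1.0]]
force: [0.5, -0.8, -1.6]
gripper_width: 0.273
T [-0.0003, -0.0, 0.0036] R [-0.06, -0.07, -0.09]
```

```bash
python3 -m crank '[{"fingers":-1,"translation":[0,0,0.002],"delta_rot":[0,0,0]},{"fingers":-1,"translation":[0,0,0.0035],"delta_rot":[0,0,0]},{"fingers":-1,"translation":[0,0,0.004],"delta_rot":[0,0,0]},{"fingers":-1,"translation":[0,0,0.004],"delta_rot":[0,0,0]}]'
python3 -m crank '[{"fingers":0.2,"translation":[0,0,0],"delta_rot":[0,0,0]},{"fingers":0.2,"translation":[0,0,0],"delta_rot":[0,0,0]},{"fingers":0.2,"translation":[0,0,0],"delta_rot":[0,0,0]},{"fingers":0.2,"translation":[0,0,0],"delta_rot":[0,0,0]},{"fingers":0.2,"translation":[0,0,0],"delta_rot":[0,0,0]}]'
python3 -m crank '[{"fingers":0.2,"translation":[0,0,-0.02],"delta_rot":[0,0,0]},{"fingers":0.2,"translation":[0,0,-0.05],"delta_rot":[0,0,0]},{"fingers":0.2,"translation":[0,0,-0.09],"delta_rot":[0,0,0]},{"fingers":0.2,"translation":[0,0,-0.13],"delta_rot":[0,0,0]},{"fingers":0.2,"translation":[0,0,-0.17],"delta_rot":[0,0,0]}]'
```

```text
time_s: 9.77
eef_pos: [0.4692, -0.3473, 0.1126]
eef_rot: [[0.192, 0.981, 0.011], [0.981, -0.192, -0.012], [-0.01, 0.013, -1.0]]
force: [0.2, 0.7, -1.2]
gripper_width: 0.271
time_s: 10.18
eef_pos: [0.4693, -0.3474, 0.1127]
eef_rot: [[0.192, 0.981, 0.012], [0.981, -0.192, -0.012], [-0.01, 0.014, -1.0]]
force: [0.1, -0.1, 0.3]
gripper_width: 0.598
time_s: 10.6
eef_pos: [0.467, -0.3449, 0.2843]
eef_rot: [[0.192, 0.981, 0.011], [0.981, -0.192, -0.012], [-0.01, 0.013, -1.0]]
force: [0.5, -1.3, -0.5]
gripper_width: 0.598
```

```bash
python3 - <<'E'
from h import *
f=load('scene')
R=np.array([[-0.119,0.993,0.012],[0.993,0.119,-0.008],[-0.009,0.011,-1.0]])
for z in(.06,.073,.08,.09):print(z,[((proj(f,np.array([.5216,-.0533,.24])+R@[x,0,z])-[270,190])*5).round(0).tolist() for x in(-.012,-.02,-.027)])
th=-.2
p=np.load('loader.npy');A=np.array([np.cos(p[2]),np.sin(p[2]),0])
Rt=Ro.from_rotvec(A*th).as_matrix()@down(90+np.degrees(p[2]))
b=lw((55,-30,85)); print('bolt',b)
for d in(.2,.14,.054): print(d,(b-Rt[:,2]*d).round(4)); go(b-Rt[:,2]*d,Rt)
f=grab('scene','s2.png'); t=grab('top')
E
```

```text
0.06 [[188.0, 205.0], [181.0, 216.0], [174.0, 226.0]]
0.073 [[188.0, 223.0], [181.0, 234.0], [175.0, 244.0]]
0.08 [[188.0, 232.0], [181.0, 244.0], [175.0, 253.0]]
0.09 [[189.0, 246.0], [182.0, 257.0], [175.0, 267.0]]
bolt [0.63978208 0.0440842  0.085     ]
0.2 [0.6352 0.0836 0.281 ]
T [0.4528, 0.0826, 0.0] R [-1.11, -10.71, -17.65]
0.14 [0.6366 0.0717 0.2222]
T [0.442, 0.0855, 0.059] R [-1.11, -10.71, -17.65]
0.054 [0.6386 0.0547 0.1379]
T [0.4266, 0.0896, 0.1435] R [-1.11, -10.71, -17.65]
```

```bash
python3 - <<'E'
from h import *
f=load('scene')
for q in((45,-30,85),(65,-30,85),(80,-30,85),(55,-30,97),(86,27,62),(86,27,85),(86,22,58)): print(q,((proj(f,lw(q))-[270,190])*5).round(0))
E
python3 -m crank '[{"fingers":0.2,"translation":[0.04,0.007,0],"delta_rot":[0,0,0]},{"fingers":0.2,"translation":[0.08,0.015,0],"delta_rot":[0,0,-4]},{"fingers":0.2,"translation":[0.12,0.022,0],"delta_rot":[0,0,-8]},{"fingers":0.2,"translation":[0.16,0.029,0],"delta_rot":[0,0,-13]},{"fingers":0.2,"translation":[0.2,0.036,0],"delta_rot":[0,0,-17.6]}]'
python3 -m crank '[{"fingers":0.2,"translation":[0.04,-0.003,0],"delta_rot":[0,0,0]},{"fingers":0.2,"translation":[0.08,-0.006,0],"delta_rot":[0,0,0]},{"fingers":0.2,"translation":[0.12,-0.008,0],"delta_rot":[0,-3,0]},{"fingers":0.2,"translation":[0.16,-0.01,0],"delta_rot":[0,-7,0]},{"fingers":0.2,"translation":[0.19,-0.012,0],"delta_rot":[0,-10.7,0]}]'
cat > bt.py <<'E'
from h import *
import sys
th,d=map(float,sys.argv[1:3])
p=np.load('loader.npy');A=np.array([np.cos(p[2]),np.sin(p[2]),0])
Rt=Ro.from_rotvec(A*th).as_matrix()@down(90+np.degrees(p[2]))
b=lw((55,-30,85)); go(b-Rt[:,2]*d,Rt)
s=sensors.state(); print('grasp pt in bolt tool axes', (Rt.T@(s['eef_pos']+s['eef_rot'][:,2]*.054-b)*1e3).round(1),'wt',s['wrist_torque'].round(2))
E
python3 bt.py -0.2 0.14
```

```text
(45, -30, 85) [473. 274.]
(65, -30, 85) [509. 287.]
(80, -30, 85) [536. 296.]
(55, -30, 97) [493. 265.]
(86, 27, 62) [581. 253.]
(86, 27, 85) [586. 224.]
(86, 22, 58) [577. 264.]
time_s: 11.12
eef_pos: [0.5434, -0.1564, 0.2877]
eef_rot: [[-0.117, 0.993, 0.021], [0.993, 0.117, -0.023], [-0.025, 0.018, -1.0]]
force: [0.5, -0.9, -0.8]
gripper_width: 0.6
time_s: 11.53
eef_pos: [0.5084, 0.0331, 0.2825]
eef_rot: [[-0.11, 0.993, 0.044], [0.971, 0.117, -0.209], [-0.213, 0.02, -0.977]]
force: [0.3, 0.2, -0.3]
gripper_width: 0.597
T [0.0362, 0.1306, 0.0565] R [1.15, 0.82, -0.05]
grasp pt in bolt tool axes [ -36.  -130.7 -140.4] wt [0.11 0.02 0.03]
```

```bash
python3 - <<'E'
from h import *
f=load('scene');t=load('top')
t0=cv2.imread('pics/top0.png')
def tile(im,F,x,y):
    o=cv2.convertScaleAbs(cv2.resize(im[y:y+60,x:x+40],(400,600),interpolation=cv2.INTER_CUBIC),alpha=1.3)
    for k in range(0,40,10): cv2.putText(o,str(x+k),(k*10,8),0,.35,(0,255,255))
    for k in range(0,60,10): cv2.putText(o,str(y+k),(0,k*10+4),0,.35,(0,255,255))
    for q,c in((( 45,-30,97),(0,0,255)),((65,-30,97),(0,0,255)),((80,-88,113),(255,0,0)),((86,52,113),(255,0,0)),((30,-30,112),(0,255,0)),((30,-80,112),(0,255,0)),((86,-30,85),(255,0,255)),((90,27,85),(0,255,255))):
        u=(proj(F,lw(q))+.5-[x,y])*10; cv2.circle(o,tuple(u.round().astype(int).tolist()),3,c,-1)
    return o
cv2.imwrite('pics/bolt.png',np.hstack([tile(f['pixels'],f,354,212),tile(t0,t,278,150)]))
E
```

```text
(no output)
```

View pics/bolt.png

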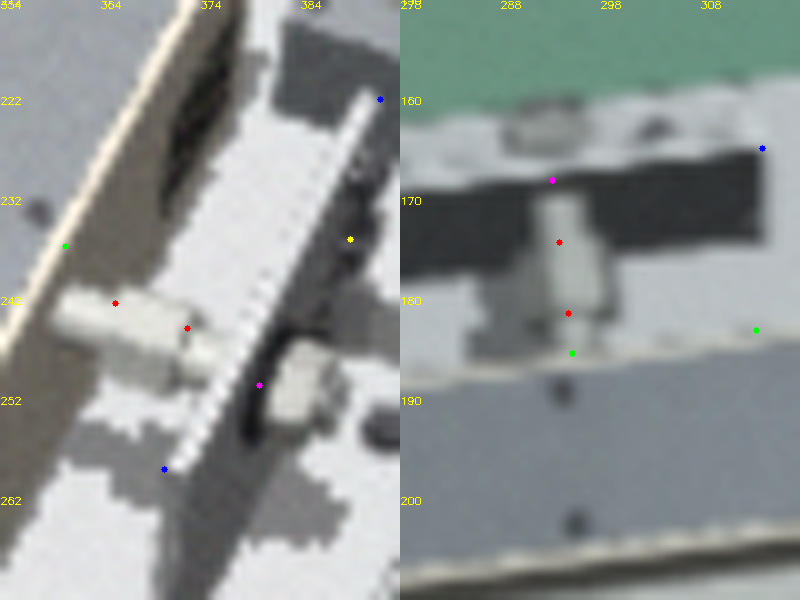

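Bolt crop: in both views the head is where predicted, with its ends in the scene view near (364.5,242) and (372.5,245). The top view hints at about 2 mm towards -y. The pointer in the far face's dark area is not resolved. Lining up over the bolt.

```bash
sed -i 's/(55,-30,85)/(55,-31.5,85)/' bt.py; python3 -m crank '[{"fingers":0.2,"translation":[0.01,0.035,0],"delta_rot":[0.5,0.4,0]},{"fingers":0.2,"translation":[0.02,0.07,0],"delta_rot":[1.1,0.8,0]},{"fingers":0.2,"translation":[0.03,0.105,0],"delta_rot":[1.1,0.8,0]},{"fingers":0.2,"translation":[0.035,0.13,0.02],"delta_rot":[1.1,0.8,0]},{"fingers":0.2,"translation":[0.035,0.13,0.04],"delta_rot":[1.1,0.8,0]}]'
python3 bt.py -0.2 0.10
```

```text
time_s: 11.95
eef_pos: [0.64, 0.0758, 0.238]
eef_rot: [[-0.112, 0.993, 0.03], [0.974, 0.116, -0.197], [-0.199, 0.007, -0.98]]
force: [-0.5, 0.5, 0.4]
gripper_width: 0.599
T [-0.002, -0.0042, 0.0565] R [0.4, 0.01, 0.03]
grasp pt in bolt tool axes [   2.     4.2 -102.5] wt [0.06 0.02 0.01]
```

```bash
python3 -m crank '[{"fingers":0.2,"translation":[-0.002,-0.004,0.02],"delta_rot":[0.4,0,0]},{"fingers":0.2,"translation":[-0.002,-0.004,0.04],"delta_rot":[0.4,0,0]},{"fingers":0.2,"translation":[-0.002,-0.004,0.055],"delta_rot":[0.4,0,0]},{"fingers":0.2,"translation":[-0.002,-0.004,0.055],"delta_rot":[0.4,0,0]}]'
python3 bt.py -0.2 0.054
```

```text
time_s: 12.28
eef_pos: [0.6358, 0.0621, 0.1798]
eef_rot: [[-0.113, 0.993, 0.015], [0.974, 0.114, -0.197], [-0.198, -0.008, -0.98]]
force: [-1.0, -0.1, -0.5]
gripper_width: 0.602
T [-0.0007, 0.0023, 0.0428] R [-0.45, -0.05, 0.08]
grasp pt in bolt tool axes [  0.7  -2.4 -42.9] wt [ 0.08  0.05 -0.03]
```

```bash
python3 -m crank '[{"fingers":0.2,"translation":[-0.001,0.002,0.01],"delta_rot":[-0.4,0,0]},{"fingers":0.2,"translation":[-0.001,0.002,0.022],"delta_rot":[-0.4,0,0]},{"fingers":0.2,"translation":[-0.001,0.002,0.034],"delta_rot":[-0.4,0,0]},{"fingers":0.2,"translation":[-0.001,0.002,0.042],"delta_rot":[-0.4,0,0]},{"fingers":0.2,"translation":[-0.001,0.002,0.042],"delta_rot":[-0.4,0,0]}]'
python3 bt.py -0.2 0.054
```

```text
time_s: 12.7
eef_pos: [0.6374, 0.0527, 0.1367]
eef_rot: [[-0.113, 0.993, 0.018], [0.974, 0.115, -0.197], [-0.197, -0.005, -0.98]]
force: [-0.2, -0.1, 0.3]
gripper_width: 0.603
T [0.0001, 0.0014, -0.0012] R [-0.25, -0.07, 0.09]
grasp pt in bolt tool axes [-0.  -1.6  1.2] wt [ 0.09  0.02 -0.03]
```

```bash
python3 -m crank '[{"fingers":-0.3,"translation":[0,0,0],"delta_rot":[0,0,0]},{"fingers":-0.36,"translation":[0,0,0],"delta_rot":[0,0,0]},{"fingers":-0.4,"translation":[0,0,0],"delta_rot":[0,0,0]},{"fingers":-0.4,"translation":[0,0,0],"delta_rot":[0,0,0]}]'
python3 bt.py -0.2 0.054
```

```text
time_s: 13.03
eef_pos: [0.6374, 0.0536, 0.1371]
eef_rot: [[-0.114, 0.993, 0.019], [0.974, 0.115, -0.196], [-0.196, -0.004, -0.981]]
force: [-0.9, 4.6, -1.7]
gripper_width: 0.299
T [-0.0006, 0.0013, -0.0008] R [-0.22, -0.13, 0.1]
grasp pt in bolt tool axes [ 0.8 -1.5  0.8] wt [0.65 0.12 0.01]
```

```bash
python3 -m crank '[{"fingers":-0.4,"translation":[0.001,0.001,0],"delta_rot":[0,0,0]},{"fingers":-1,"translation":[0.001,0.001,0],"delta_rot":[0,0,0]},{"fingers":-1,"translation":[0.001,0.001,0],"delta_rot":[0,0,0]},{"fingers":-1,"translation":[0.001,0.001,0],"delta_rot":[0,0,0]},{"fingers":-1,"translation":[0.001,0.001,0],"delta_rot":[0,0,0]}]'
python3 bt.py -0.2 0.054
```

```text
time_s: 13.45
eef_pos: [0.6383, 0.0544, 0.1375]
eef_rot: [[-0.113, 0.993, 0.019], [0.974, 0.115, -0.196], [-0.197, -0.004, -0.98]]
force: [-3.5, -0.1, 5.0]
gripper_width: 0.272
T [-0.0013, 0.0003, -0.0001] R [-0.19, -0.1, 0.08]
grasp pt in bolt tool axes [ 1.4 -0.4  0.1] wt [-0.13  0.45 -0.17]
```

Gripped: the opening reads the same as the 24 mm rib, so it is on the flats, and the grasp point falls at nominal y = -30. Turning in steps about the bolt axis.

```bash
sed -i 's/(55,-31.5,85)/(55,-30,85)/' bt.py; python3 -m crank '[{"fingers":-1,"translation":[-0.0028,0,0.0001],"delta_rot":[0,3,0]},{"fingers":-1,"translation":[-0.0056,0,0.0003],"delta_rot":[0,6,0]},{"fingers":-1,"translation":[-0.0084,0,0.0007],"delta_rot":[0,9,0]},{"fingers":-1,"translation":[-0.0112,0,0.0012],"delta_rot":[0,12,0]},{"fingers":-1,"translation":[-0.014,0,0.0018],"delta_rot":[0,15,0]}]'
python3 bt.py 0.32 0.054
```

```text
time_s: 13.87
eef_pos: [0.6399, 0.0404, 0.1385]
eef_rot: [[-0.115, 0.993, -0.011], [0.991, 0.115, 0.065], [0.066, -0.003, -0.998]]
force: [-1.9, 0.4, -1.3]
gripper_width: 0.265
T [-0.0135, 0.0003, 0.0014] R [-0.19, 14.54, 0.01]
grasp pt in bolt tool axes [-0.2 -0.5  0.3] wt [-0.12  0.29 -0.07]
```

```bash
python3 -m crank '[{"fingers":-1,"translation":[-0.0028,0,0.0001],"delta_rot":[0,3,0]},{"fingers":-1,"translation":[-0.0056,0,0.0003],"delta_rot":[0,6,0]},{"fingers":-1,"translation":[-0.0084,0,0.0007],"delta_rot":[0,9,0]},{"fingers":-1,"translation":[-0.0112,0,0.0012],"delta_rot":[0,12,0]},{"fingers":-1,"translation":[-0.0138,0,0.0017],"delta_rot":[0,15,0]}]'
python3 bt.py 0.32 0.054
python3 -m crank '[{"fingers":-1,"translation":[0,0,0],"delta_rot":[0,0,0]},{"fingers":-1,"translation":[0,0,0],"delta_rot":[0,0,0]}]'
python3 - <<'E'
from h import *
f=grab('scene');t=grab('top')
s0=cv2.imread('pics/scene0.png')
def tile(im,x,y,w,h,dots):
    o=cv2.convertScaleAbs(cv2.resize(im[y:y+h,x:x+w],(400,300),interpolation=cv2.INTER_CUBIC),alpha=1.7,beta=15)
    if dots:
        for q in((90,27,85),(90,27,94),(90,27,76),(86,-30,85)):
            u=(proj(f,lw(q))+.5-[x,y])*400/w; cv2.circle(o,tuple(u.round().astype(int).tolist()),2,(0,0,255),-1)
    return o
a=(372,216,40,30)
cv2.imwrite('pics/ptr.png',np.vstack([np.hstack([tile(s0,*a,0),tile(f['pixels'],*a,0)]),np.hstack([tile(f['pixels'],*a,1),tile(f['pixels'],200,190,240,180,0)])]))
E
```

```text
time_s: 14.28
eef_pos: [0.6415, 0.0267, 0.1358]
eef_rot: [[-0.108, 0.993, -0.04], [0.94, 0.115, 0.322], [0.324, -0.003, -0.946]]
force: [-1.7, 0.7, -3.0]
gripper_width: 0.271
T [0.0006, 0.0003, -0.0003] R [-0.18, -0.6, -0.0]
grasp pt in bolt tool axes [-0.1 -0.4  0.3] wt [-0.45  0.18  0.01]
time_s: 14.45
eef_pos: [0.6415, 0.0266, 0.1357]
eef_rot: [[-0.107, 0.993, -0.04], [0.939, 0.114, 0.324], [0.326, -0.003, -0.945]]
force: [-2.0, 2.6, 2.7]
gripper_width: 0.268
```

View pics/ptr.png

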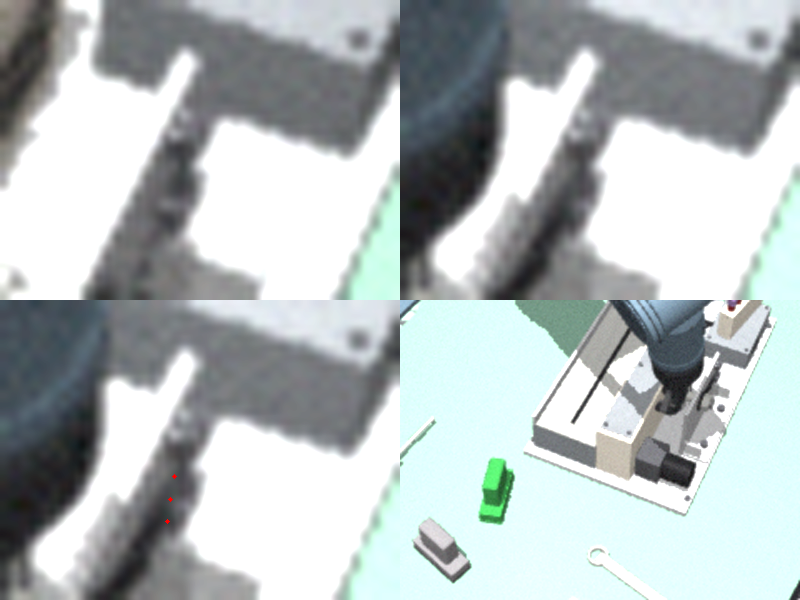

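```bash
python3 - <<'E'
from h import *
f=load('scene');g=f['pixels'].mean(2).astype(np.float32);h=cv2.imread('pics/scene0.png').mean(2).astype(np.float32)
def samp(im,q):
    u=proj(f,lw(q)).astype(np.float32); return float(cv2.remap(im,u[:1].reshape(1,1),u[1:].reshape(1,1),cv2.INTER_LINEAR)[0,0])
for y in(5,15,25):
    print(y,'z 40..112');print([round(samp(h,(92,y,z))) for z in range(40,113,4)]);print([round(samp(g,(92,y,z))) for z in range(40,113,4)])
t=load('top');m=(t['pixels'].min(2)>150).astype(np.uint8);m[:226]=0;m[252:]=0;m[:,:205]=0;m[:,244:]=0
k,l,st,c=cv2.connectedComponentsWithStats(m);print('tray white',[st[i].tolist() for i in range(1,k) if st[i,4]>5])
s=sensors.state();print(s['eef_rot'][2,0],s['wrist_torque'],s['force'],s['time_s'])
# scraper foot corner check, predicted original
for x,y in((.043,-.017),(.043,.017)):
    c,sn=np.cos(np.radians(-11)),np.sin(np.radians(-11)); print(proj(f,[.4638+c*x-sn*y,-.3465+sn*x+c*y,0]).round(1))
E
```

```text
5 z 40..112
[111, 127, 130, 131, 128, 126, 106, 58, 43, 50, 44, 48, 52, 48, 47, 47, 44, 52, 51]
[76, 82, 83, 84, 83, 82, 74, 64, 60, 53, 38, 34, 36, 29, 22, 21, 29, 38, 47]
15 z 40..112
[96, 100, 114, 106, 62, 49, 61, 56, 58, 59, 55, 46, 38, 35, 61, 46, 41, 45, 48]
[66, 73, 80, 79, 66, 64, 63, 61, 61, 59, 52, 41, 28, 24, 33, 36, 42, 48, 49]
25 z 40..112
[102, 72, 58, 61, 62, 60, 62, 65, 58, 42, 39, 51, 47, 35, 36, 39, 35, 34, 53]
[85, 73, 69, 66, 67, 68, 66, 70, 62, 44, 37, 44, 43, 40, 40, 42, 38, 40, 60]
tray white []
0.3241746474190704 [-0.02283675  0.22997291  0.00215843] [-1.75744809  1.45368528  3.18404753] 14.55
[231.6 360. ]
[242.3 350.6]
```

```bash
for i in 1 2 3; do python3 -m crank '[{"fingers":-1,"translation":[0,0,0],"delta_rot":[0,0,0]},{"fingers":-1,"translation":[0,0,0],"delta_rot":[0,0,0]}]' >/dev/null; python3 - <<'E'
from h import *
s=sensors.state();b=lw((55,-30,85));A=lw((1000,0,0))-lw((0,0,0))
print('roll',round(float(np.arcsin(s['eef_rot'][2,0])),3),'axis torque',round(float(A@(s['wrist_torque']+np.cross(s['eef_pos']-b,s['force']))),2),s['force'].round(1),round(s['gripper_width'],3))
E
done
python3 - <<'E'
from h import *
f=load('scene')
g=cv2.cvtColor(f['pixels'],cv2.COLOR_BGR2GRAY).astype(np.float32);h=cv2.cvtColor(cv2.imread('pics/scene0.png'),cv2.COLOR_BGR2GRAY).astype(np.float32)
for n,im in(('before',h),('now',g)):
    print(n); print(im[222:252:1,374:398].astype(int).__str__() if 0 else '\n'.join(str(222+i)+' '+' '.join('%3d'%v for v in r) for i,r in enumerate(im[224:250,376:396])))
t=load('top');print('top tray',[int(v) for v in t['pixels'][226:252,205:244].mean(2).max(1)])
E
```

```text
roll 0.329 axis torque -0.08 [-1.4 -0.6  1.3] 0.272
roll 0.329 axis torque -0.18 [-1.5  0.4  2.2] 0.271
roll 0.328 axis torque -0.13 [-2.   0.4  1.8] 0.269
before
222  68  98 156 161 162 159 156 152 133  88  77  77 130 155 126  66  61  57  59  58
223  82 108 159 164 161 162 163 162 159 152 151 129 163 155  85  58  57  55  52  56
224 110 152 164 163 161 163 162 164 165 162 159 158 156 126  71  57  58  57  56  55
225 153 159 165 165 163 163 161 161 164 161 145 158 157  85  89  64  61  64  77  72
226 161 162 160 162 162 164 164 161 165 161 162 161 125  71  66  60  57  97 146 129
227 156 165 161 165 165 164 163 165 160 149 157 153  82  88  63  58  58 125 159 158
228 165 166 162 161 162 166 163 164 162 158 159 123  56  38  35  50  82 154 163 166
229 164 163 160 162 164 163 163 162 153 164 151  77  46  33  32  56 124 158 162 162
230 164 165 162 162 165 162 163 162 160 157 119  65  52  47  35  91 149 164 162 162
231 165 164 159 163 161 164 159 152 162 151  79  57  54  39  36  68 113 159 162 162
232 163 163 163 162 162 163 161 161 162 122  67  54  47  33  32  56 119 159 165 161
233 165 160 1
[... 2874 characters left out ...]
  54  30  11  18  40  61  68  70  72  84  90  91  95  94
242  98 112 124 102  77  56  36  12  14  38  62  63  67  65  69  83  88  89  88  87
243  93  93 103 106  59  29  16  19  32  61  61  66  70  69  68  87  91  84  86  87
244  92  97  99  79  47  18  28  62  77  67  64  68  75  70  72  90  93  89  86  86
245  93 100 102  58  28  22  50  77  83  81  84  83  97 103 109 115 100  89  91  86
246  97  97  79  56  15  29  80  88  88  84  80  76 107 165 171 168 144 123 116 104
247 101 104  63  46  22  37  89  90  91  88  71  65  92 168 178 174 175 173 168 149
top tray [153, 153, 146, 148, 149, 151, 149, 148, 148, 146, 146, 146, 146, 146, 145, 147, 148, 146, 146, 146, 148, 148, 145, 143, 143, 136]
```

```bash
python3 - <<'E'
from h import *
f=load('scene');g=f['pixels'].mean(2).astype(float)
p=np.load('loader.npy');R=np.array([[np.cos(p[2]),-np.sin(p[2]),0],[np.sin(p[2]),np.cos(p[2]),0],[0,0,1]])
P=[]
for r in range(235,245):
    c0=int(round(388-(r-236)*.56)); c=np.arange(c0-2,c0+3); w=np.clip(60-g[r,c],0,None); u=(c*w).sum()/w.sum()
    o,d=ray(f,(u,r)); o=R.T@(o-[p[0],p[1],0]); d=R.T@d; q=o+d*(.091-o[0])/d[0]; P.append(q[1:]*1e3)
P=np.array(P); k=np.polyfit(P[:,0],P[:,1],1); print(P.round(1).tolist(),'slope rad',np.arctan(k[0]),'z at axis',np.polyval(k,-30))
E
```

```text
[[22.7, 91.5], [14.5, 96.1], [14.1, 92.6], [13.7, 89.0], [4.8, 94.3], [0.7, 94.7], [-4.1, 95.8], [-6.5, 94.3], [-10.5, 94.6], [-17.4, 98.0]] slope rad -0.1329449233731452 z at axis 98.52803233877096
```

```bash
python3 - <<'E'
from h import *
f=load('scene');h=cv2.imread('pics/scene0.png').mean(2).astype(float);g=f['pixels'].mean(2).astype(float)
p=np.load('loader.npy');R=np.array([[np.cos(p[2]),-np.sin(p[2]),0],[np.sin(p[2]),np.cos(p[2]),0],[0,0,1]])
def pl(u,r,x):
    o,d=ray(f,(u,r)); o=R.T@(o-[p[0],p[1],0]); d=R.T@d; return (o+d*(x-o[0])/d[0])[1:]*1e3
E=[];B=[]
for r in range(224,246):
    row=h[r,376:396]; c=np.where((row[:-1]>115)&(row[1:]<=115))[0][0]; u=376+c+(row[c]-115)/(row[c]-row[c+1]); E.append((r,u))
    # bar minimum (parabola) relative to edge
    lo=int(u)+2; seg=cv2.GaussianBlur(g[r:r+1],(3,1),0)[0,lo:lo+6]; k=int(seg.argmin()); 
    if 0<k<5: a,b,c2=seg[k-1:k+2]; B.append((r,lo+k+.5*(a-c2)/(a-2*b+c2),round(b)))
E=np.array(E); ke=np.polyfit(E[:,0],E[:,1],1); Q=np.array([pl(u,r,.086) for r,u in E]); print('edge px slope',ke,'yz slope',np.polyfit(Q[:,0],Q[:,1],1),Q[:,0].min(),Q[:,0].max())
for r,u,v in B: print(r,round(u,2),v,'dist to edge',round(u-np.polyval(ke,r),2),pl(u,r,.092).round(0))
E
```

```text
edge px slope [-4.40662078e-01  4.87870594e+02] yz slope [-9.12131531e-02  1.15986207e+02] -36.40819752652524 36.7958903875375
226 393.6 62 dist to edge 5.31 [59. 91.]
227 392.06 72 dist to edge 4.22 [ 43. 103.]
228 390.95 66 dist to edge 3.55 [ 32. 110.]
229 390.88 67 dist to edge 3.92 [ 33. 105.]
230 389.76 46 dist to edge 3.24 [ 22. 112.]
231 389.41 40 dist to edge 3.33 [ 20. 110.]
232 389.06 48 dist to edge 3.43 [ 18. 109.]
233 389.21 45 dist to edge 4.02 [ 22. 101.]
234 389.13 41 dist to edge 4.37 [23. 96.]
235 388.55 39 dist to edge 4.23 [18. 97.]
236 387.7 36 dist to edge 3.82 [ 10. 101.]
237 387.52 29 dist to edge 4.08 [10. 97.]
238 387.14 23 dist to edge 4.15 [ 8. 96.]
239 386.29 25 dist to edge 3.73 [  0. 100.]
240 385.72 25 dist to edge 3.61 [ -4. 100.]
241 385.23 27 dist to edge 3.56 [ -8. 100.]
242 384.93 18 dist to edge 3.7 [-9. 98.]
243 384.27 18 dist to edge 3.48 [-15. 100.]
244 383.46 19 dist to edge 3.11 [-22. 103.]
245 382.43 20 dist to edge 2.52 [-31. 109.]
```

```bash
python3 -c "
from h import *
s=sensors.state();print(s['time_s'],s['gripper_width'],s['force']);print(job.finish_job())"
```

```text
15.05 0.2691165722426666 [-2.03415535  0.43843485  1.79462368]
the job is handed in; nothing more can be done
None
```

I handed the job in at about 15 s, with the gripper still holding the bolt head. I used 12 picture views, the allowed maximum.

**Chips and scraper**
- I pushed the three chips off the lane with the grey scraper block. The view afterwards showed the lane clear and all three chips inside the tray.
- The block was set down on its old spot and released. The last overview showed it standing upright, and I saw nothing else on the bench moved.

**Bolt**
- The jaws hold the head on its flats: the opening read the same as on the 24 mm scraper rib.
- I turned it until the tool's roll was 0.328 rad, which puts the joint at about +0.01. It held steady while I waited, and the torque about the bolt axis averaged -0.13 N m (-0.08 to -0.18), against the roughly 0.2 N m expected.

**Weak or failed checks**
- **Pointer:** it is hard to see in the camera. The dark bar I took for it measured -0.13 rad. The bracket's level top edge also measured -0.09 by the same method, so the pointer is at about -0.04 ± 0.05 rad. That and the +0.01 from the tool both lie inside the ±0.12 rad notch.
- **Chips, last recheck:** an automatic search of the tray at the end found nothing, probably because the arm was shading or hiding the tray, so I rely on the earlier clear view.

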